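# Weigh a gearhead against loose weights on an even-arm balance

## Robot

A 7-joint arm with a two-finger parallel gripper is mounted at the origin on the work surface; the furniture and walls round the work are solid. World frame = base frame: x ahead of the robot, y to its left, z up, the work surface at z = 0. Lengths are in m, angles in rad, forces in N, time in s.
With the tool pointing down it reaches from about 0.425 to 0.925 m from the base axis. Payload 6.8 kg.
Tool frame: the origin (TCP) lies midway between the tips of the shut fingers; the grasp point (between the pads) lies 19 mm behind it (ctrl.hold_point_z is the distance from the TCP to the grasp point, in m); z points along the fingers, y is the line along which they close (so a half turn about z gives the same grasp; the last joint's range is limited). The gripper opens to 85 mm and grips with 20 to 120 N. Pads are 22 mm wide; open, the fingers measure 114 mm over their backs; the gripper's body (76 mm by 85 mm) begins 54 mm behind the grasp point. The pads swing forward as they close: fully open they stand 13 mm farther back than shut.
Start: joints at [1.003, 0.477, 0.022, 1.555, -0.011, 1.109, -0.083], TCP at [0.3, -0.605, 0.231] pointing down, gripper open.
Joint ranges: [-2.96, 2.96], [-0.34, 2.1], [-1.41, 1.46], [0.24, 2.44], [-1.37, 4.51], [0.17, 1.92], [-2.96, 2.96]. Speed limits (rad/s): [2.39, 2.39, 3.14, 3.14, 3.14, 3.14, 3.14].

## Interface

Orientations are given as a rotation vector (axis times angle).
In Python, from plant import ctrl, vision gives the robot as it stands. The module is installed in compiled form; this text tells all that it offers.
- The arm moves only by the tool send_rows, never from a script. Its argument "plan" is a list of rows, each a list of 4 numbers: the shift along the world's x, y, z as a fraction of full scale, then the turn about the world's z as a fraction of full scale. In form: [[dx, dy, dz, roll], ...]. A call has 1 to 20 rows; each row is the pose to reach, as a shift and turn from the pose commanded when the call began; what a row does not reach only later rows make up. Full scale, the value 1, is 0.5 m for a shift and 60 degrees for a turn. A row lasts 1/10 s, in which the tool goes at most 50 mm and 8.59 degrees, less where a joint would pass 70% of its speed; a pose out of reach is approached as far as the arm can. A call with a number of a shift or a turn outside -1 to 1 is refused whole. A call with a gripper value outside its range is refused whole. "gripper" is the closure, from -1 (fully open) to 1 (shut), set as the call begins (left out, the last holds). The fingers move at their own pace and stop on an object; "squeeze" is the grip in N (left out, the last holds). Time passes only in rows, so rows that repeat a pose let the fingers close. It gives the time, the measured TCP pose, the force, the opening and the grip force at its end, in the units of the state.
- ctrl.get_obs(): the state, without advancing time (a new reading comes with each control period).
- vision.snapshot(name): name is "scene" or "side" or "wrist"; returns the picture (480x640x3 uint8, red, green, blue); there is no depth.
- vision.get_calibration(name): a dict with "fx", "fy", "cx", "cy" (pixels), "R" (3x3) and "t" (3): a world point X has camera coordinates R X + t; the wrist camera has in their place "T_tool_cam" (4x4, takes a point from camera to tool coordinates, whose origin is the TCP and whose axes are the flange's). Camera axes: x right, y down, z forward; pixel columns grow to the right and rows downward; lengths in m; the calibration is good to about 2 mm. A picture is of the moment at which its call begins: read the wrist's pose just before it. get_calibration takes no time and is no camera call.
- ctrl.job_done(): hands the job in; it is judged then, once.
The state is a dict: "time": time; "joint_positions": joint angles; "joint_velocities": joint speeds; "joint_torque": joint torques, N m; "tool_pos": TCP position; "eef_rot": TCP orientation; "ft_force": force on the tool from outside, world axes, zero at the start; "wrist_torque": the same for the moment, N m; "grip_width": opening from 0.0 (shut) to 1.0 (fully open); "grasp_force": force on a finger pad.
Only numpy, scipy, OpenCV 4.12 (cv2) and the standard library are available. Lean on these libraries where they do the work, as an engineer would, in place of code of your own. Each camera call takes 0.05 s, during which the arm holds its last target. There are 200 camera calls.

## Task

Weigh this gearhead for its shipping note: set it upright in the middle of the balance's round steel pan, then take weights from the slanted stand and stand them upright on the black pan until the pointer comes to rest inside the green band. Set everything down on the pans gently, leave any weight you do not need in the stand or standing on the bench, and do not disturb the other things on the bench.

Things in the scene. Friction and masses are not known exactly. Their poses are not given: they have to be found in the camera images.
- pointer (a joint): red pointer on the white fan dial on the balance's robot side (the far side has one too), geared to the beam. 0: level, pointer straight up in the middle of the green band, which reaches 0.09 rad either way; positive: the round pan is heavier; negative: the black pan. 0.14 rad (one black tick) per 100 g of difference, evenly up to 800 g; it settles within a second.
- goods_pan: round bright steel pan, 112 mm across, on the left end of the beam as seen from the robot; the origin is the centre of its top surface, axes parallel to those of the balance. It stays horizontal, rises and sinks up to 13 mm (1.7 mm for each 100 g of difference) and is 94 mm above the bench when level.
- weight_pan: black rectangular pan for the weights, 128 mm (x) by 92 mm (y), on the right end of the beam; origin and axes as for the goods pan. It stays horizontal and moves opposite to that pan. Two weights fit, 30 mm before and behind its centre (x). In front of it stands the blue bag sealer, 0.11 m high at the near-pan end, 0.19 m at the robot's end; carry things over it.
- balance: fixed blue even-arm balance, about 0.29 m wide (its y) and 0.17 m deep; the origin is under its middle, at bench height, z up; its -x side faces roughly towards the robot; +y points to the goods pan, whose centre and that of the weight pan lie 95 mm either side of the middle. The dial consoles, before and behind the gap between the pans, are lower than the pans.
- stand: fixed weight stand with a wooden block, 134 x 134 mm, sloping 30 degrees down towards its -x side, which faces the right-hand edge of the bench (to the robot's right), its top edge 0.095 m high; origin under its middle at bench height. Four round pockets, 68 mm apart across (y) and along the slope, hold the weights, whose values are exact.
- gearhead_mid (a point): small gearhead to be weighed, 290 to 710 g (not known beforehand): a dark steel round body, 50 mm across, on a square aluminium mounting flange 70 x 70 x 12 mm, with an aluminium cap 47 mm across; 72 mm high in all. It stands upright on its flange on the bench; the point is on its axis, 36 mm above its underside, z up. To be gripped round the 50 mm body.
- weight_500_grip (a point): 500 g weight: bright steel, foot 40 mm across and 46 mm high with a post 20 mm across and 40 mm long on top (86 mm in all), red band at the top of the post. It stands in a pocket (12 mm deep) of the slanted stand, leaning 30 degrees towards the stand's -x side. This point lies on its axis, 68 mm above its flat underside, half-way up the part of the post to grip; z runs up its axis.
- weight_200_a_grip (a point): first of two equal 200 g weights: brass, foot 40 mm across and 22 mm high, post 20 mm across and 50 mm long (72 mm in all), blue band. It stands in a pocket (12 mm deep) of the slanted stand, leaning 30 degrees towards the stand's -x side. This point lies on its axis, 54 mm above its flat underside, half-way up the part of the post to grip; z runs up its axis.
- weight_200_b_grip (a point): second 200 g weight, the same in all. It stands in a pocket (12 mm deep) of the slanted stand, leaning 30 degrees towards the stand's -x side. This point lies on its axis, 54 mm above its flat underside, half-way up the part of the post to grip; z runs up its axis.
- weight_100_grip (a point): 100 g weight: aluminium, foot 40 mm across and 12 mm high, post 20 mm across and 58 mm long (70 mm in all), white band. It stands in a pocket (12 mm deep) of the slanted stand, leaning 30 degrees towards the stand's -x side. This point lies on its axis, 52 mm above its flat underside, half-way up the part of the post to grip; z runs up its axis.
- ink_pad: black ink pad, 72 x 98 x 17 mm, between the robot and the weight stand; bystander, origin under its middle
- stamp: rubber stamp with a red knob, 67 mm high, between the robot and the weight stand; bystander
- parcel_white: small white parcel, 123 x 94 x 36 mm, at the left of the balance; bystander

How it is judged:
At the end, for the whole second after the job is handed in: The gearhead stands upright on the round pan, axis within 30 mm of its centre; the pointer rests within 0.09 rad of level (in the green band); each weight stands upright or is in its pocket (within 20 mm of its start), and none stands on the round pan (value of joint pointer between -0.09 and 0.09 rad and velocity of joint pointer between -0.05 and 0.05 rad/s and horizontal distance between gearhead_mid and goods_pan below 0.03 m and angle between gearhead_mid's own z axis and vertical below 0.1 rad and z of gearhead_mid in the frame of goods_pan between 0.03 and 0.042 m and (angle between weight_500_grip's own z axis and vertical below 0.1 rad or distance of weight_500_grip from where it was at the start of the episode below 0.02 m) and (angle between weight_200_a_grip's own z axis and vertical below 0.1 rad or distance of weight_200_a_grip from where it was at the start of the episode below 0.02 m) and (angle between weight_200_b_grip's own z axis and vertical below 0.1 rad or distance of weight_200_b_grip from where it was at the start of the episode below 0.02 m) and (angle between weight_100_grip's own z axis and vertical below 0.1 rad or distance of weight_100_grip from where it was at the start of the episode below 0.02 m) and horizontal distance between each of weight_500_grip, weight_200_a_grip, weight_200_b_grip, weight_100_grip and goods_pan above 0.075 m); the robot touches nothing.
It fails at once if a bystander is pushed more than 30 mm (distance of any of ink_pad, stamp, parcel_white from where it was at the start of the episode above 0.03 m).
It fails at once if something is dropped or slammed on a pan (a pan moves faster than 0.4 m/s) (linear speed of any of goods_pan, weight_pan above 0.4 m/s).
It also fails if it takes over 72 s, if anything falls off the work surface, if the arm or the gripper's body presses on something with over 40 N, if the wrist force passes 120 N, or if a joint passes its speed limit or range.

## Working session

There is one attempt and no reset: what is moved stays moved. The work goes in short steps, Python scripts to look and compute and a tool call to move; the robot and the scene stay as the last step left them, time stands still between calls to the robot, and variables do not carry over. Pictures are saved under pics/ and viewed, at most 10 in all, crops included, and the job is handed in when it is done.

Besides the shell and the picture viewer there is one more tool, called after ">>>" as name(argument=value, ...) on one line, values as JSON. send_rows: Moves the arm, as the interface text tells. Shift numbers are shares of 0.5 m and turn numbers shares of 60 degrees, none past 1 either way. Its arguments: {"type":"object","properties":{"plan":{"type":"array"},"gripper":{"type":"number"},"squeeze":{"type":"number"}},"required":["plan"]}

```bash
mkdir -p pics; ls; python3 - <<'E'
from plant import ctrl, vision
import cv2,numpy as np
np.set_printoptions(precision=4,suppress=True)
o=ctrl.get_obs();print(o, ctrl.hold_point_z)
for n in ["scene","side","wrist"]:
    cv2.imwrite(f"pics/{n}0.png",vision.snapshot(n)[:,:,::-1])
    print(n,vision.get_calibration(n))
E
```

```text
pics
{'time': 0.0, 'joint_positions': array([ 1.0029,  0.4778,  0.0223,  1.5565, -0.0115,  1.1093, -0.0831]), 'joint_velocities': array([ 0.0002, -0.0002,  0.0001,  0.0003, -0.0003,  0.0013,  0.0011]), 'joint_torque': array([  0.0002, -59.6452,   1.6078, -28.1193,   0.0125,   0.0095,
         0.    ]), 'tool_pos': array([ 0.2992, -0.6043,  0.2303]), 'eef_rot': array([-3.0571, -0.7156,  0.0009]), 'ft_force': array([0.2936, 0.0557, 0.1127]), 'wrist_torque': array([-0.0062,  0.0785,  0.0092]), 'grasp_force': 0.0, 'grip_width': 0.999557975725039} 0.0187
scene {'fx': 609.4051091105717, 'fy': 609.4051091105717, 'cx': 313.77787277400114, 'cy': 233.0990928324095, 'R': array([[ 0.8665, -0.4991, -0.0019],
       [-0.3826, -0.6617, -0.6448],
       [ 0.3205,  0.5595, -0.7644]]), 't': array([-0.3914,  0.319 ,  1.3712])}
side {'fx': 491.7257023956039, 'fy': 491.7257023956039, 'cx': 310.8843003825422, 'cy': 240.24951596906234, 'R': array([[ 0.9824, -0.1857, -0.0194],
       [-0.1001, -0.436 , -0.8944],
       [ 0.1577,  0.8806, -0.4469]]), 't': array([-0.5006,  0.159 ,  1.1063])}
wrist {'fx': 391.7413988764909, 'fy': 391.7413988764909, 'cx': 318.3296735464504, 'cy': 229.03418638908562, 'T_tool_cam': array([[ 0.0002, -0.9499, -0.3124,  0.0803],
       [ 1.    ,  0.0002,  0.0001, -0.0013],
       [-0.0001, -0.3124,  0.9499, -0.1436],
       [ 0.    ,  0.    ,  0.    ,  1.    ]])}
```

View pics/scene0.png

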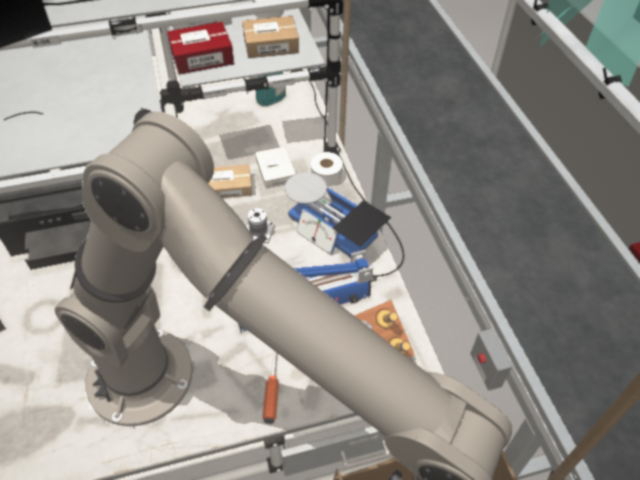

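View pics/side0.png

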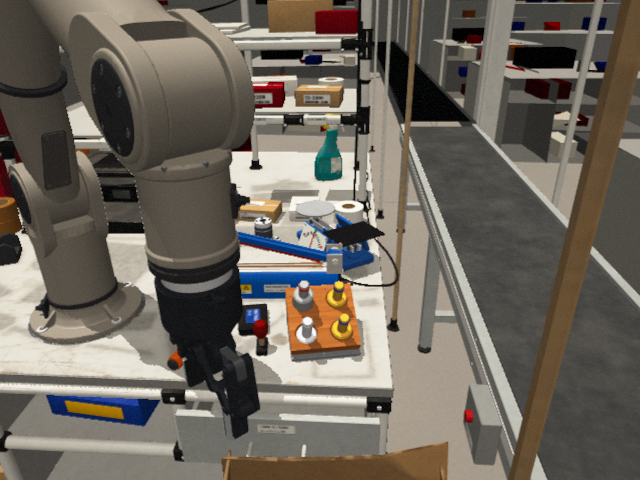

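The scene view shows the gearhead at (258,220), the round pan at (306,188), the black pan at (362,219) and two brass weights near (386,318). The side view shows the 500 (red band) at (304,288), the 100 at (307,325), the 200s at (338,290) and (343,322), and the gearhead at (263,225). I'll zoom in on both.

```bash
cat > h.py <<'E'
import numpy as np,cv2
from plant import ctrl,vision
from scipy.spatial.transform import Rotation as Rt
np.set_printoptions(precision=4,suppress=True)
def cam(n,o=None):
    c=vision.get_calibration(n)
    if n!='wrist': return c,c['R'].T,-c['R'].T@c['t']
    o=o or ctrl.get_obs();T=c['T_tool_cam'];R=Rt.from_rotvec(o['eef_rot']).as_matrix()
    return c,R@T[:3,:3],R@T[:3,3]+o['tool_pos']
def ray(n,p,o=None):
    c,R,C=cam(n,o);d=R@np.array([(p[0]-c['cx'])/c['fx'],(p[1]-c['cy'])/c['fy'],1]);return C,d/np.linalg.norm(d)
def plane(n,p,z,o=None):
    C,d=ray(n,p,o);return C+d*(z-C[2])/d[2]
def tri(*rs):
    A=np.zeros((3,3));b=np.zeros(3)
    for C,d in rs:
        P=np.eye(3)-np.outer(d,d);A+=P;b+=P@C
    X=np.linalg.solve(A,b);return X,[np.linalg.norm(np.cross(X-C,d)) for C,d in rs]
def proj(n,X,o=None):
    c,R,C=cam(n,o);q=R.T@(np.array(X)-C);return np.array([c['fx']*q[0]/q[2]+c['cx'],c['fy']*q[1]/q[2]+c['cy']])
E
python3 - <<'E'
from h import *
s=cv2.imread('pics/scene0.png');d=cv2.imread('pics/side0.png')
a=cv2.resize(s[140:290,230:430],None,fx=4,fy=4,interpolation=2)[:, :800]
cv2.imwrite('pics/c1.png',a)
b=cv2.resize(d[190:365,225:400],None,fx=3.4,fy=3.4,interpolation=2);cv2.imwrite('pics/c2.png',b)
print(tri(ray('scene',(258,213)),ray('side',(263,219))))
for p in [(306,188),(362,219)]: print(plane('scene',p,.094))
for p,z in [((304,286),.13),((338,288),.12),((307,322),.09),((343,321),.09)]: print(plane('side',p,z))
E
```

```text
(array([0.4228, 0.2394, 0.0789]), [np.float64(4.717701353829732e-05), np.float64(4.717701353837332e-05)])
[0.568  0.2429 0.094 ]
[0.637  0.0762 0.094 ]
[ 0.4596 -0.2076  0.13  ]
[ 0.5249 -0.2131  0.12  ]
[ 0.4535 -0.2679  0.09  ]
[ 0.5186 -0.2789  0.09  ]
```

View pics/c1.png

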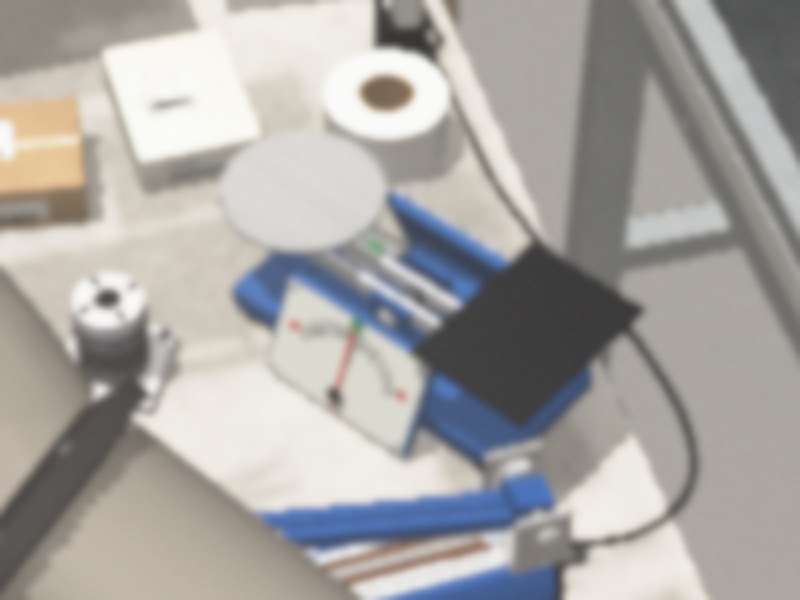

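View pics/c2.png

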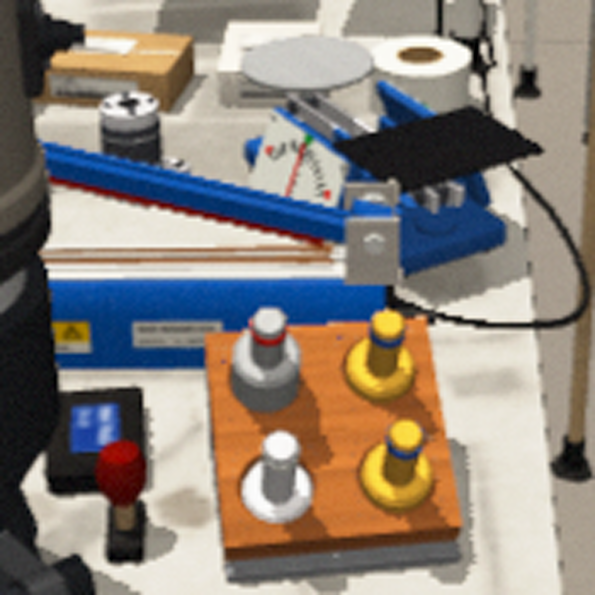

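The zoom puts the gearhead cap at scene (257,215) and side (263,221), the pan centres at scene (306,188) and (362,223), and the weight tops at side (304,283), (339,285), (308,319) and (344,317). The gearhead goes first.

>>> send_rows(plan=[[0.15,0.1,0.3,0],[0.25,0.2,0.34,0],[0.35,0.3,0.34,0],[0.45,0.4,0.34,0],[0.5,0.5,0.34,0],[0.5,0.6,0.34,0],[0.5,0.7,0.34,0],[0.5,0.8,0.34,0],[0.5,0.9,0.34,0],[0.5,1,0.34,0],[0.5,1,0.34,0],[0.5,1,0.34,0]], gripper=-1)

```text
time: 1.35
tool_pos: [0.5437, -0.1371, 0.3991]
eef_rot: [3.059, 0.716, -0.0]
ft_force: [-0.1, -0.8, -0.7]
grip_width: 0.998
grasp_force: 0.0
```

```bash
python3 - <<'E'
from h import *
o=ctrl.get_obs();print(o['time'],o['tool_pos'],o['eef_rot'],o['joint_positions'])
d=vision.snapshot('side');s=vision.snapshot('scene');w=vision.snapshot('wrist')
for n,i in (('side1',d),('scene1',s),('wrist1',w)): cv2.imwrite(f'pics/{n}.png',i[:,:,::-1])
print('cap',tri(ray('scene',(257.3,215)),ray('side',(263.2,220.9))))
print('cap',plane('scene',(257.3,215),.072),plane('side',(263.2,220.9),.072))
for a,b in (((305.8,187.8),(315.3,208.2)),((362.5,223),(354.4,233.5))): print(tri(ray('scene',a),ray('side',b)),plane('scene',a,.094),plane('side',b,.094))
for p,z in [((303.8,283.5),.1426),((339.4,284.7),.1305),((307.6,319.4),.0947),((344.4,317),.0965)]: print(plane('side',p,z))
E
```

```text
1.35 [ 0.5437 -0.1371  0.3991] [ 3.0589  0.7157 -0.0004] [ 0.3194  0.1866 -0.2178  1.5849  0.0411  1.3748 -1.0138]
cap (array([0.4218, 0.2404, 0.0721]), [np.float64(0.0013167780519226307), np.float64(0.001316778051922719)])
cap [0.4205 0.2399 0.072 ] [0.4231 0.2421 0.072 ]
(array([0.5691, 0.2442, 0.0942]), [np.float64(0.0011629570542166343), np.float64(0.001162957054216543)]) [0.5679 0.2439 0.094 ] [0.5705 0.2458 0.094 ]
(array([0.6327, 0.0652, 0.0932]), [np.float64(0.0013134695494833393), np.float64(0.0013134695494832764)]) [0.6308 0.0643 0.094 ] [0.6337 0.0648 0.094 ]
[ 0.4575 -0.2189  0.1426]
[ 0.5263 -0.2184  0.1305]
[ 0.4549 -0.2666  0.0947]
[ 0.5219 -0.2761  0.0965]
```

>>> send_rows(plan=[[-0.05,0.1,0,0],[-0.1,0.2,0,0],[-0.15,0.3,0,0],[-0.2,0.4,0,0],[-0.2,0.5,0,0],[-0.24,0.6,-0.05,0],[-0.24,0.7,-0.1,0],[-0.24,0.75,-0.2,0],[-0.24,0.75,-0.3,0],[-0.24,0.75,-0.3,0],[-0.24,0.75,-0.3,0],[-0.24,0.75,-0.3,0]])

```text
time: 2.7
tool_pos: [0.4246, 0.2349, 0.2495]
eef_rot: [3.059, 0.714, -0.001]
ft_force: [0.3, 0.0, 1.2]
grip_width: 1.005
grasp_force: 0.0
```

```bash
python3 - <<'E'
from h import *
o=ctrl.get_obs();print(o['time'],o['tool_pos'],o['eef_rot'],o['joint_positions'])
w=vision.snapshot('wrist');d=vision.snapshot('side')
cv2.imwrite('pics/side2.png',d[:,:,::-1])
for X in [(.4218,.2407,.072),(.4218,.2407,0)]: 
    q=proj('wrist',X,o); cv2.circle(w,tuple(int(v) for v in q),2,(255,0,0),-1);print(q)
s=cv2.imread('pics/side1.png')[180:380,220:420]
cv2.imwrite('pics/m1.png',np.hstack([cv2.resize(w[:,:,::-1],(533,400)),cv2.resize(cv2.imread('pics/wrist1.png'),None,fx=.4,fy=.4)[:,:0].repeat(1,1) if 0 else np.zeros((400,0,3),np.uint8)]))
E
```

```text
2.7 [0.4246 0.2349 0.2495] [ 3.0591  0.7138 -0.0009] [-0.1162  0.1923 -0.58    1.943   0.1217  1.0411 -1.8619]
[312.162  200.3486]
[313.2032 183.1128]
```

View pics/m1.png

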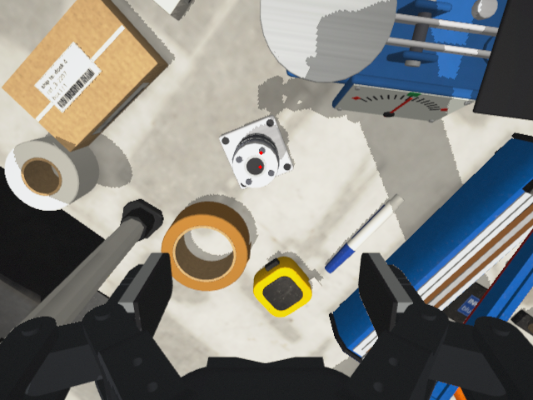

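The wrist view shows the gearhead cap at about (308,200) full scale, within 3 mm of the computed point. The tape roll and tape measure stay clear of the fingers, so I descend and grip.

>>> send_rows(plan=[[-0.006,0.014,-0.1,0],[-0.006,0.014,-0.2,0],[-0.006,0.014,-0.3,0],[-0.006,0.014,-0.38,0],[-0.006,0.014,-0.43,0],[-0.006,0.014,-0.462,0],[-0.006,0.014,-0.462,0],[-0.006,0.014,-0.462,0]])

```text
time: 3.6
tool_pos: [0.4226, 0.2431, 0.0195]
eef_rot: [-3.059, -0.714, -0.004]
ft_force: [0.3, 0.2, 0.7]
grip_width: 1.002
grasp_force: 0.0
```

>>> send_rows(plan=[[0,0,0,0],[0,0,0,0],[0,0,0,0],[0,0,0,0],[0,0,0,0],[0,0,0,0],[0,0,0,0],[0,0,0,0]], gripper=1, squeeze=40)

```text
time: 4.4
tool_pos: [0.4218, 0.2434, 0.0194]
eef_rot: [-3.059, -0.715, -0.004]
ft_force: [-0.9, -1.4, 8.6]
grip_width: 0.574
grasp_force: 40.1
```

>>> send_rows(plan=[[0,0,0.06,0],[0,0,0.14,0],[0,0,0.22,0],[0,0,0.28,0],[0.06,0,0.28,0],[0.14,0,0.28,0],[0.22,0,0.28,0],[0.27,0,0.26,0],[0.294,0,0.24,0],[0.294,0,0.22,0],[0.294,0,0.205,0],[0.294,0,0.2,0],[0.294,0,0.2,0],[0.294,0,0.2,0]])

```text
time: 5.8
tool_pos: [0.5674, 0.2433, 0.1186]
eef_rot: [-3.059, -0.717, -0.001]
ft_force: [0.0, 0.3, -4.2]
grip_width: 0.578
grasp_force: 43.9
```

```bash
python3 - <<'E'
from h import *
o=ctrl.get_obs();print(o['tool_pos'],o['ft_force'],o['joint_positions'])
for n in ('scene','side'): cv2.imwrite(f'pics/{n}3.png',vision.snapshot(n)[:,:,::-1])
s=cv2.imread('pics/scene3.png');d=cv2.imread('pics/side3.png')
cv2.imwrite('pics/m2.png',np.hstack([cv2.resize(s[140:290,230:430],None,fx=2,fy=2),cv2.resize(d[170:320,230:430],None,fx=2,fy=2)]))
E
```

```text
[0.5674 0.2433 0.1186] [ 0.0202  0.3485 -4.1585] [-0.1438  0.554  -0.4898  1.7696  0.3222  0.8977 -1.8846]
```

View pics/m2.png

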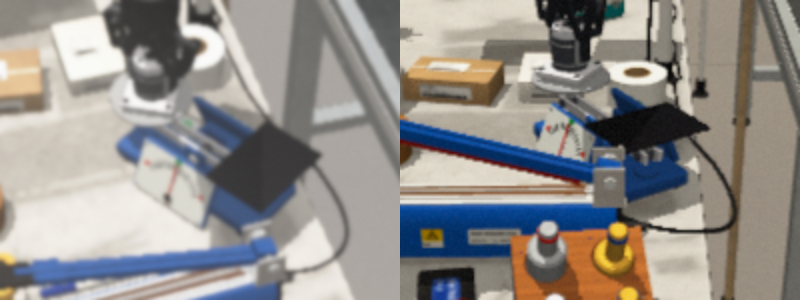

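The gearhead is held just above the round pan and centred on it. I lower it slowly.

>>> send_rows(plan=[[0.003,0,-0.003,0],[0.003,0,-0.006,0],[0.003,0,-0.009,0],[0.003,0,-0.012,0],[0.003,0,-0.014,0],[0.003,0,-0.016,0],[0.003,0,-0.018,0],[0.003,0,-0.02,0],[0.003,0,-0.022,0],[0.003,0,-0.024,0],[0.003,0,-0.024,0],[0.003,0,-0.024,0]])

```text
time: 7.1
tool_pos: [0.5695, 0.2428, 0.1062]
eef_rot: [3.059, 0.716, 0.0]
ft_force: [-0.6, -2.0, 0.6]
grip_width: 0.572
grasp_force: 43.9
```

>>> send_rows(plan=[[0,0,0,0],[0,0,0,0],[0,0,0,0],[0,0,0,0],[0,0,0,0],[0,0,0.04,0],[0,0,0.1,0],[0,0,0.2,0],[0,0,0.3,0],[0,0,0.4,0],[-0.1,-0.1,0.5,0],[-0.15,-0.2,0.5,0],[-0.2,-0.3,0.5,0],[-0.2,-0.4,0.5,0],[-0.2,-0.5,0.5,0],[-0.2,-0.6,0.5,0],[-0.2,-0.7,0.5,0],[-0.2,-0.8,0.5,0],[-0.2,-0.8,0.5,0]], gripper=-1)

```text
time: 9.0
tool_pos: [0.4686, -0.1604, 0.3563]
eef_rot: [3.059, 0.712, 0.0]
ft_force: [0.3, 0.4, 0.5]
grip_width: 0.999
grasp_force: 0.0
```

```bash
python3 - <<'E'
from h import *
o=ctrl.get_obs();print(o['time'],o['tool_pos'],o['eef_rot'],o['joint_positions'],o['ft_force'])
for n in ('scene','side','wrist'): cv2.imwrite(f'pics/{n}4.png',vision.snapshot(n)[:,:,::-1])
s=cv2.imread('pics/scene4.png');d=cv2.imread('pics/side4.png');w=cv2.imread('pics/wrist4.png')
a=np.hstack([cv2.resize(s[165:255,280:380],None,fx=4,fy=4,interpolation=2),cv2.resize(w,(400,300))[:, :400] if 0 else cv2.resize(w,(400,360))])
# dial measure from scene: red pointer pixels in crop
cv2.imwrite('pics/m3.png',a)
E
```

```text
9.0 [ 0.4686 -0.1604  0.3563] [3.0588 0.7118 0.0004] [ 0.4623  0.0917 -0.2781  1.7889  0.0273  1.2639 -0.9365] [0.3478 0.3594 0.4841]
```

View pics/m3.png

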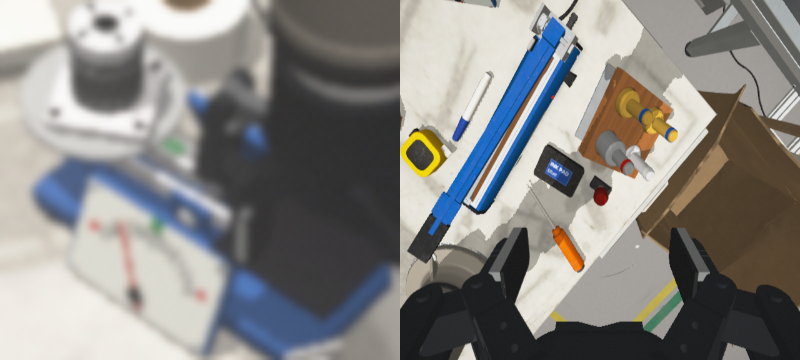

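The gearhead stands upright on the pan with the pointer left of the band. Next I measure the pointer angle metrically and locate the weight bands.

```bash
python3 - <<'E'
from h import *
# dial
S=lambda x,y:(230+x/4,140+y/4); D=lambda x,y:(225+x/3.4,190+y/3.4)
L,_=tri(ray('scene',S(293,325)),ray('side',D(267,147)));Rr,_=tri(ray('scene',S(401,395)),ray('side',D(327,194)));G,e=tri(ray('scene',S(357,322)),ray('side',D(308,138)))
print(L,Rr,G,e)
by=np.array([-.0636,.179,0])/.19; bx=np.array([.179,.0636,0])/.19
for tilt in (0,15,25,35):
    n=np.cos(np.radians(tilt))*bx-np.sin(np.radians(tilt))*np.array([0,0,1]); up=np.cross(n,by)*1; up=up if up[2]>0 else -up
    P0=(L+Rr)/2
    def pl(p):
        C,d=ray('scene',p);return C+d*((P0-C)@n)/(d@n)
    s4=lambda x,y:(280+x/4,165+y/4)
    q=[pl(S(335,398)),pl(S(357,322)),pl(S(293,325)),pl(S(401,395)),pl(s4(135,297)),pl(s4(121,222))]
    ang=lambda a,b:np.arctan2((b-a)@by,(b-a)@up)
    print(tilt,'green',ang(q[0],q[1]),'red',ang(q[0],q[2]),ang(q[0],q[3]),'now',ang(q[4],q[5]),'len',[np.linalg.norm(x-q[0]) for x in q[1:]])
# bands
o=None
w=cv2.imread('pics/wrist4.png');d=cv2.imread('pics/side1.png')
def blobs(im,m,roi):
    x0,y0,x1,y1=roi;z=np.zeros(m.shape,np.uint8);z[y0:y1,x0:x1]=m[y0:y1,x0:x1]
    n,l,s,c=cv2.connectedComponentsWithStats(z);return [(s[i][4],c[i].round(1).tolist(),s[i][:4].tolist()) for i in range(1,n) if s[i][4]>6]
for nm,im,roi in (('w',w,(280,80,460,260)),('s',d,(280,270,375,360))):
    h=cv2.cvtColor(im,cv2.COLOR_BGR2HSV)
    print(nm,'red',blobs(im,cv2.inRange(h,(170,120,80),(180,255,255))|cv2.inRange(h,(0,150,80),(3,255,255)),roi))
    print(nm,'blue',blobs(im,cv2.inRange(h,(100,70,40),(130,255,255)),roi))
    print(nm,'brass',blobs(im,cv2.inRange(h,(20,120,80),(35,255,255)),roi))
E
```

```text
[0.5225 0.1759 0.0538] [0.5536 0.0907 0.0517] [0.5495 0.1403 0.0757] [np.float64(0.0006912617951751774), np.float64(0.0006912617951749533)]
0 green -0.2030364218310774 red 0.656648226117776 -0.872734918274189 now 0.17355375430428682 len [np.float64(0.09201704815334494), np.float64(0.05916806770143751), np.float64(0.0727093394978107), np.float64(0.0010453045001822285), np.float64(0.06883637667410937)]
15 green -0.0616272301917066 red 0.9095071289705705 -0.9577289823845826 now 0.4343508817992006 len [np.float64(0.06614142807371892), np.float64(0.05530504610653728), np.float64(0.05886547792790568), np.float64(0.0007669814341348227), np.float64(0.054396014461319746)]
25 green 0.03734593965132286 red 1.00686299203559 -0.9892988054168756 now 0.5691965260578072 len [np.float64(0.05788124521858839), np.float64(0.055419691659179086), np.float64(0.05377967128854439), np.float64(0.0006909812283832453), np.float64(0.05117855194008199)]
35 green 0.13446972665457996 red 1.0704971332786484 -1.0050859440133106 now 0.6724844385565351 len [np.float64(0.05338172967058262), np.float64(0.0562714259916286
[... 281 characters left out ...]
int32(94), [429.2, 176.7], [424, 170, 15, 18])]
w brass [(np.int32(1254), [365.9, 138.1], [346, 117, 45, 42]), (np.int32(1082), [407.4, 162.4], [387, 143, 46, 40]), (np.int32(176), [436.1, 181.0], [429, 173, 15, 16])]
s red [(np.int32(18), [303.6, 289.8], [299, 288, 10, 4])]
s blue [(np.int32(720), [307.5, 278.2], [280, 272, 59, 16]), (np.int32(14), [337.5, 290.1], [334, 288, 9, 4]), (np.int32(30), [282.0, 294.5], [280, 292, 5, 6]), (np.int32(14), [342.8, 323.1], [339, 322, 9, 3])]
s brass [(np.int32(39), [338.8, 285.2], [335, 282, 9, 7]), (np.int32(64), [336.5, 298.9], [329, 291, 17, 14]), (np.int32(54), [343.9, 317.2], [340, 314, 9, 8]), (np.int32(156), [339.8, 330.2], [332, 321, 20, 19])]
```

```bash
python3 - <<'E'
from h import *
o=dict(tool_pos=np.array([0.4686,-0.1604,0.3563]),eef_rot=np.array([3.0588,.7118,.0004]))
for n,a,b in (('200u',(387.4,152.6),(337.5,290.1)),('200l',(429.2,176.7),(342.8,323.1)),('500',(358.4,218.2),(303.6,289.8))):
    print(n,tri(ray('wrist',a,o),ray('side',b)))
    print(proj('side',tri(ray('wrist',a,o),ray('side',b))[0]))
o=ctrl.get_obs();print(o['tool_pos'],o['time'])
w=vision.snapshot('wrist')[:,:,::-1];h=cv2.cvtColor(w,cv2.COLOR_BGR2HSV);m=cv2.inRange(h,(100,70,40),(130,255,255));m[:80]=0;m[260:]=0;m[:,:370]=0;m[:,460:]=0
n,l,s,c=cv2.connectedComponentsWithStats(m);print(s[1:],c[1:])
E
```

```text
200u (array([ 0.5259, -0.2064,  0.111 ]), [np.float64(0.0003729944583508952), np.float64(0.0003729944583510289)])
[337.6917 290.0989]
200l (array([ 0.5219, -0.2673,  0.0766]), [np.float64(0.0006170514592087471), np.float64(0.0006170514592089012)])
[343.1307 323.0927]
500 (array([ 0.4576, -0.2099,  0.1232]), [np.float64(0.0005762636745816656), np.float64(0.000576263674581582)])
[303.3015 289.7546]
[ 0.4688 -0.1599  0.3559] 9.15
[[386 148  16  20 105]
 [427 172  16  19  98]] [[390.9619 155.2857]
 [432.3061 179.4694]]
```

>>> send_rows(plan=[[0.03,-0.02,0,0.14],[0.06,-0.04,0,0.28],[0.09,-0.06,-0.05,0.42],[0.114,-0.09,-0.1,0.56],[0.114,-0.093,-0.15,0.7],[0.114,-0.093,-0.2,0.84],[0.114,-0.093,-0.25,0.98],[0.114,-0.093,-0.25,0.98],[0.114,-0.093,-0.25,0.98],[0.114,-0.093,-0.25,0.98],[0.114,-0.093,-0.25,0.98]], gripper=0)

```text
time: 10.3
tool_pos: [0.5274, -0.2034, 0.2328]
eef_rot: [2.313, 2.122, 0.002]
ft_force: [-0.3, -0.7, 0.4]
grip_width: 0.497
grasp_force: 0.0
```

```bash
python3 - <<'E'
from h import *
o=dict(tool_pos=np.array([0.4688,-0.1599,0.3559]),eef_rot=np.array([3.0588,.7118,.0004]))
for a,b in (((390.96,155.3),(337.5,290.1)),((432.3,179.5),(342.8,323.1))): print(tri(ray('wrist',a,o),ray('side',b)))
o=ctrl.get_obs();print(o['tool_pos'],o['eef_rot'],o['joint_positions'],o['grip_width'])
w=vision.snapshot('wrist')[:,:,::-1];cv2.imwrite('pics/wrist5.png',w);h=cv2.cvtColor(w,cv2.COLOR_BGR2HSV);m=cv2.inRange(h,(100,70,40),(130,255,255))
for X in ([ 0.5259,-0.2064,0.111],[0.5219,-0.2673,0.0766]): print(proj('wrist',X,o))
n,l,s,c=cv2.connectedComponentsWithStats(m);
for i in range(1,n):
    if 20<s[i][4]<3000: print(s[i],c[i])
E
```

```text
(array([ 0.5259, -0.2098,  0.1131]), [np.float64(0.0011973425897970622), np.float64(0.00119734258979728)])
(array([ 0.5217, -0.2706,  0.079 ]), [np.float64(0.0012593189997456707), np.float64(0.0012593189997453659)])
[ 0.5274 -0.2034  0.2328] [2.313  2.1223 0.0021] [ 0.5554  0.3199 -0.3673  1.8027  0.1317  1.0401  0.0526] 0.4970646424041775
[316.9476 225.1531]
[318.495  281.7106]
[  98   87   44   60 1738] [119.5104 117.1732]
[303 228  29  15 224] [316.9107 233.0312]
[306 284  25  14 180] [317.7833 289.0556]
```

The blue band shows in the wrist view at (317,233), so the axis is about 4 mm further in -y. I correct for that, descend and grip.

>>> send_rows(plan=[[-0.003,-0.014,-0.08,0],[-0.003,-0.014,-0.16,0],[-0.003,-0.014,-0.22,0],[-0.003,-0.014,-0.26,0],[-0.003,-0.014,-0.276,0],[-0.003,-0.014,-0.276,0],[-0.003,-0.014,-0.276,0]])

```text
time: 11.05
tool_pos: [0.5259, -0.2109, 0.0944]
eef_rot: [2.313, 2.124, 0.002]
ft_force: [-0.2, -0.1, -0.0]
grip_width: 0.501
grasp_force: 0.0
```

>>> send_rows(plan=[[0,0,0,0],[0,0,0,0],[0,0,0,0],[0,0,0,0],[0,0,0,0]], gripper=1, squeeze=25)

```text
time: 11.55
tool_pos: [0.5258, -0.2111, 0.0944]
eef_rot: [2.312, 2.124, 0.001]
ft_force: [-0.9, -0.7, 6.8]
grip_width: 0.225
grasp_force: 24.7
```

>>> send_rows(plan=[[0,-0.004,0.007,0],[0,-0.008,0.014,0],[0,-0.008,0.014,0],[0,0,0.021,0],[0.001,0.007,0.028,0],[0.002,0.014,0.034,0],[0.003,0.024,0.039,0],[0.003,0.034,0.043,0],[0.004,0.043,0.047,0],[0.004,0.043,0.047,0]])

```text
time: 12.55
tool_pos: [0.527, -0.1897, 0.1174]
eef_rot: [2.312, 2.124, -0.001]
ft_force: [-0.6, -3.8, -0.4]
grip_width: 0.225
grasp_force: 25.0
```

```bash
python3 - <<'E'
from h import *
o=ctrl.get_obs();print(o['tool_pos'],o['ft_force'],o['grasp_force'],o['grip_width'])
s=vision.snapshot('side')[:,:,::-1];cv2.imwrite('pics/side6.png',s)
cv2.imwrite('pics/m4.png',cv2.resize(s[250:350,280:380],None,fx=5,fy=5,interpolation=2))
E
```

```text
[ 0.527  -0.1897  0.1174] [-0.627  -3.7948 -0.3799] 25.01980036497116 0.22533087037355148
```

View pics/m4.png

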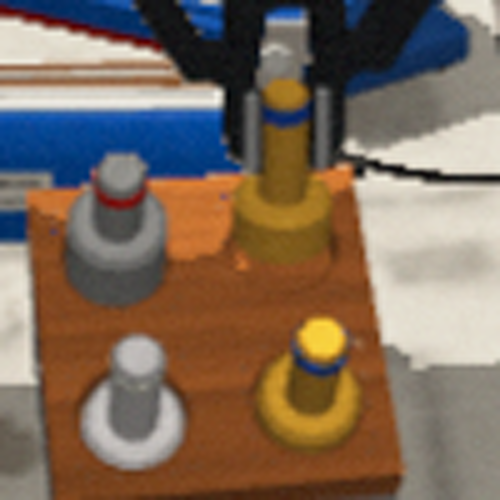

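The weight now stands upright in the grip, out of its pocket (foot at crop (283,235)). I carry it high over the sealer to the rear spot of the black pan.

>>> send_rows(plan=[[0,0,0.05,0],[0,0,0.12,0],[0,0,0.22,0],[0,0,0.32,0],[0.03,0.05,0.4,-0.1],[0.07,0.12,0.4,-0.24],[0.11,0.2,0.4,-0.38],[0.15,0.28,0.4,-0.52],[0.19,0.36,0.4,-0.66],[0.23,0.44,0.4,-0.8],[0.26,0.51,0.4,-0.94],[0.268,0.53,0.35,-1],[0.268,0.53,0.28,-1],[0.268,0.53,0.2,-1],[0.268,0.53,0.12,-1],[0.268,0.53,0.09,-1],[0.268,0.53,0.09,-1],[0.268,0.53,0.09,-1]])

```text
time: 14.4
tool_pos: [0.6619, 0.0767, 0.1633]
eef_rot: [-3.066, -0.684, -0.004]
ft_force: [-0.1, 0.4, -1.0]
grip_width: 0.228
grasp_force: 25.1
```

```bash
python3 - <<'E'
from h import *
o=ctrl.get_obs();print(o['tool_pos'],o['eef_rot'],o['ft_force'],o['grasp_force'],o['grip_width'],o['time'])
w=vision.snapshot('wrist')[:,:,::-1];s=vision.snapshot('side')[:,:,::-1];cv2.imwrite('pics/side7.png',s)
c=vision.snapshot('scene')[:,:,::-1];cv2.imwrite('pics/scene7.png',c);cv2.imwrite('pics/wrist7.png',w)
cv2.imwrite('pics/m5.png',np.hstack([cv2.resize(w,(320,240)),cv2.resize(s[175:250,300:400],(320,240)),np.zeros((240,0,3),np.uint8)]))
E
```

```text
[0.6619 0.0767 0.1633] [-3.0656 -0.684  -0.0036] [-0.0601  0.355  -1.0266] 25.11383056640625 0.22764615313500602 14.4
```

View pics/m5.png

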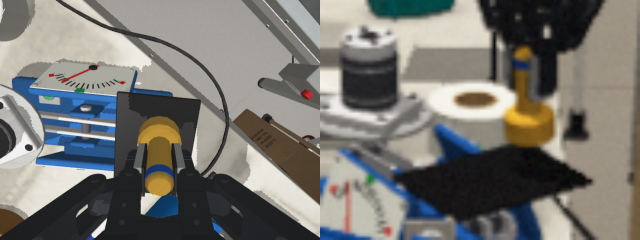

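The weight hangs upright over the rear part of the black pan and the gearhead stands well. I lower it gently.

>>> send_rows(plan=[[0,0,-0.02,0],[0,0,-0.035,0],[0,0,-0.04,0],[0,0,-0.043,0],[0,0,-0.046,0],[0,0,-0.049,0],[0,0,-0.052,0],[0,0,-0.055,0],[0,0,-0.055,0],[0,0,-0.055,0]])

```text
time: 15.55
tool_pos: [0.6611, 0.0759, 0.1343]
eef_rot: [3.066, 0.684, 0.001]
ft_force: [-1.2, 0.3, 0.9]
grip_width: 0.226
grasp_force: 25.2
```

>>> send_rows(plan=[[0,0,0,0],[0,0,0,0],[0,0,0,0],[0,0,0,0],[0,0,0.04,0],[0,0,0.1,0],[0,0,0.2,0],[0,0,0.3,0],[-0.02,-0.06,0.34,0.12],[-0.06,-0.15,0.34,0.26],[-0.1,-0.24,0.34,0.4],[-0.14,-0.33,0.34,0.54],[-0.18,-0.42,0.34,0.68],[-0.22,-0.51,0.34,0.82],[-0.26,-0.6,0.3,0.96],[-0.279,-0.69,0.22,1],[-0.279,-0.694,0.12,1],[-0.279,-0.694,0.06,1],[-0.279,-0.694,0.06,1],[-0.279,-0.694,0.06,1]], gripper=0)

```text
time: 17.55
tool_pos: [0.5217, -0.2706, 0.1647]
eef_rot: [-2.312, -2.125, -0.0]
ft_force: [-0.8, 0.4, 0.9]
grip_width: 0.5
grasp_force: 0.0
```

```bash
python3 - <<'E'
from h import *
o=ctrl.get_obs();print(o['tool_pos'],o['eef_rot'],o['joint_positions'],o['grip_width'],o['time'])
w=vision.snapshot('wrist')[:,:,::-1];cv2.imwrite('pics/wrist8.png',w);s=vision.snapshot('side')[:,:,::-1];cv2.imwrite('pics/side8.png',s)
h=cv2.cvtColor(w,cv2.COLOR_BGR2HSV);m=cv2.inRange(h,(100,70,40),(130,255,255))
n,l,st,c=cv2.connectedComponentsWithStats(m)
X=np.array([.5217,-.2713,.0787]);print('pred',proj('wrist',X,o))
for i in range(1,n):
    if 100<st[i][4]<3000: print(st[i],c[i],plane('wrist',c[i],.0787,o))
# weight on pan from side: brass blob axis
hs=cv2.cvtColor(s,cv2.COLOR_BGR2HSV);m=cv2.inRange(hs,(18,110,60),(35,255,255));m[:170]=0;m[255:]=0;m[:,:320]=0;m[:,410:]=0
n,l,st,c=cv2.connectedComponentsWithStats(m);print([ (st[i].tolist(),c[i]) for i in range(1,n) if st[i][4]>10])
print(proj('side',(.661,.0759,.096)),proj('side',(.661,.0759,.168)))
E
```

```text
[ 0.5217 -0.2706  0.1647] [-2.3123 -2.1253 -0.0004] [ 0.6437  0.4303 -0.3491  1.8144  0.1783  0.9284  0.1323] 0.49957477767524994 17.55
pred [319.4006 239.2489]
[  31    0   56   58 2287] [58.0083 29.1968] [ 0.3938 -0.1423  0.0787]
[302 232  35  20 318] [318.4969 238.522 ] [ 0.5212 -0.2708  0.0787]
[([368, 214, 5, 11, 24], array([369.5833, 220.625 ]))]
[363.7707 229.8481] [364.6147 203.2332]
```

>>> send_rows(plan=[[-0.001,-0.001,-0.07,0],[-0.001,-0.001,-0.14,0],[-0.001,-0.001,-0.19,0],[-0.001,-0.001,-0.209,0],[-0.001,-0.001,-0.209,0],[-0.001,-0.001,-0.209,0]])

```text
time: 18.25
tool_pos: [0.5227, -0.2719, 0.0617]
eef_rot: [2.311, 2.124, 0.002]
ft_force: [0.5, -0.2, -0.1]
grip_width: 0.501
grasp_force: 0.0
```

>>> send_rows(plan=[[0,0,0,0],[0,0,0,0],[0,0,0,0],[0,0,0,0],[0,0,0,0]], gripper=1, squeeze=25)

```text
time: 18.75
tool_pos: [0.5219, -0.2723, 0.0613]
eef_rot: [2.312, 2.123, 0.001]
ft_force: [-1.6, 0.8, 6.8]
grip_width: 0.227
grasp_force: 24.3
```

>>> send_rows(plan=[[0,-0.004,0.007,0],[0,-0.008,0.014,0],[0,-0.008,0.014,0],[0,0,0.021,0],[0.001,0.007,0.028,0],[0.002,0.014,0.034,0],[0.003,0.024,0.039,0],[0.003,0.034,0.043,0],[0.004,0.043,0.047,0],[0.004,0.043,0.047,0]])

```text
time: 19.75
tool_pos: [0.5233, -0.2507, 0.084]
eef_rot: [2.312, 2.124, -0.0]
ft_force: [-1.1, -3.8, -0.2]
grip_width: 0.229
grasp_force: 24.8
```

```bash
python3 - <<'E'
from h import *
# compare tilt of held weight: brass mask principal axis in side view, first weight (side6) vs now
s=vision.snapshot('side')[:,:,::-1];cv2.imwrite('pics/side9.png',s);o=ctrl.get_obs();print(o['tool_pos'],o['ft_force'],o['time'])
for im,roi,tp in ((cv2.imread('pics/side6.png'),(320,262,350,305),(.527,-.1897,.1174)),(s,(325,285,360,345),o['tool_pos'])):
    h=cv2.cvtColor(im,cv2.COLOR_BGR2HSV);m=cv2.inRange(h,(17,120,40),(35,255,255));z=np.zeros_like(m);x0,y0,x1,y1=roi;z[y0:y1,x0:x1]=m[y0:y1,x0:x1]
    p=np.argwhere(z)[:,::-1].astype(float);
    print(len(p),p.min(0),p.max(0),[ (r,p[p[:,1]==r][:,0].mean().round(1),len(p[p[:,1]==r])) for r in np.unique(p[:,1]).astype(int)[::3]])
    print(proj('side',np.array(tp)+[0,0,.0187-.054]),proj('side',np.array(tp)+[0,0,.0187+.018]))
E
```

```text
[ 0.5233 -0.2507  0.0838] [-0.3704 -4.0417 -0.1323] 19.8
440 [327. 266.] [345. 302.] [(np.int64(266), np.float64(336.5), 6), (np.int64(269), np.float64(336.5), 10), (np.int64(274), np.float64(341.0), 1), (np.int64(277), np.float64(336.5), 10), (np.int64(280), np.float64(336.0), 9), (np.int64(283), np.float64(337.0), 9), (np.int64(286), np.float64(336.0), 17), (np.int64(289), np.float64(336.0), 19), (np.int64(292), np.float64(336.0), 19), (np.int64(295), np.float64(336.0), 19), (np.int64(298), np.float64(336.5), 18), (np.int64(301), np.float64(336.0), 11)]
[336.1928 297.8849] [336.3265 266.6215]
469 [331. 297.] [351. 334.] [(np.int64(297), np.float64(342.0), 1), (np.int64(300), np.float64(342.5), 10), (np.int64(303), np.float64(342.5), 6), (np.int64(309), np.float64(342.5), 10), (np.int64(312), np.float64(342.5), 10), (np.int64(315), np.float64(342.0), 9), (np.int64(318), np.float64(341.5), 18), (np.int64(321), np.float64(341.5), 20), (np.int64(324), np.float64(341.5), 20), (np.int64(327), np.float64(341.0), 21), (np.int64(330), np.float64(341.5), 18), (np.int64(333), np.float64(341.0), 13)]
[341.5605 329.9241] [341.8888 298.4445]
```

Same clean result for the second weight. I carry it to the front spot.

>>> send_rows(plan=[[0,0,0.05,0],[0,0,0.12,0],[0,0,0.22,0],[0,0,0.32,0],[0,0,0.42,0],[0.02,0.06,0.466,-0.1],[0.05,0.14,0.466,-0.24],[0.08,0.23,0.466,-0.38],[0.1,0.32,0.466,-0.52],[0.12,0.41,0.466,-0.66],[0.14,0.5,0.466,-0.8],[0.162,0.58,0.466,-0.94],[0.162,0.612,0.42,-1],[0.162,0.612,0.34,-1],[0.162,0.612,0.26,-1],[0.162,0.612,0.19,-1],[0.162,0.612,0.16,-1],[0.162,0.612,0.16,-1],[0.162,0.612,0.16,-1]])

```text
time: 21.7
tool_pos: [0.6048, 0.0566, 0.1645]
eef_rot: [-3.066, -0.684, -0.003]
ft_force: [1.3, 0.6, -2.0]
grip_width: 0.23
grasp_force: 25.1
```

>>> send_rows(plan=[[0,0,-0.02,0],[0,0,-0.038,0],[0,0,-0.044,0],[0,0,-0.047,0],[0,0,-0.05,0],[0,0,-0.053,0],[0,0,-0.056,0],[0,0,-0.059,0],[0,0,-0.062,0],[0,0,-0.062,0],[0,0,-0.062,0]])

```text
time: 22.8
tool_pos: [0.6041, 0.0559, 0.1323]
eef_rot: [3.066, 0.684, 0.001]
ft_force: [0.5, 0.2, -0.2]
grip_width: 0.229
grasp_force: 25.3
```

>>> send_rows(plan=[[0,0,0,0],[0,0,0,0],[0,0,0,0],[0,0,0,0],[0,0,0.04,0],[0,0,0.1,0],[0,0,0.2,0],[0,0,0.3,0],[-0.02,-0.06,0.36,0],[-0.06,-0.15,0.36,0],[-0.1,-0.24,0.36,0],[-0.14,-0.33,0.36,0],[-0.18,-0.42,0.36,0],[-0.2,-0.51,0.36,0],[-0.2,-0.6,0.36,0],[-0.2,-0.7,0.36,0],[-0.2,-0.8,0.36,0],[-0.2,-0.8,0.36,0],[-0.2,-0.8,0.36,0]], gripper=0)

```text
time: 24.7
tool_pos: [0.5033, -0.3454, 0.3116]
eef_rot: [-3.067, -0.679, 0.001]
ft_force: [0.0, 1.0, 0.6]
grip_width: 0.5
grasp_force: 0.0
```

```bash
python3 - <<'E'
from h import *
s=vision.snapshot('side')[:,:,::-1];c=vision.snapshot('scene')[:,:,::-1];cv2.imwrite('pics/sideA.png',s);cv2.imwrite('pics/sceneA.png',c)
o=ctrl.get_obs();print(o['time'],o['tool_pos'])
cv2.imwrite('pics/m6.png',np.hstack([cv2.resize(c[150:270,280:400],(400,400),interpolation=2),cv2.resize(s[180:340,280:400],(300,400),interpolation=2)]))
E
```

```text
24.8 [ 0.5043 -0.3427  0.312 ]
```

View pics/m6.png

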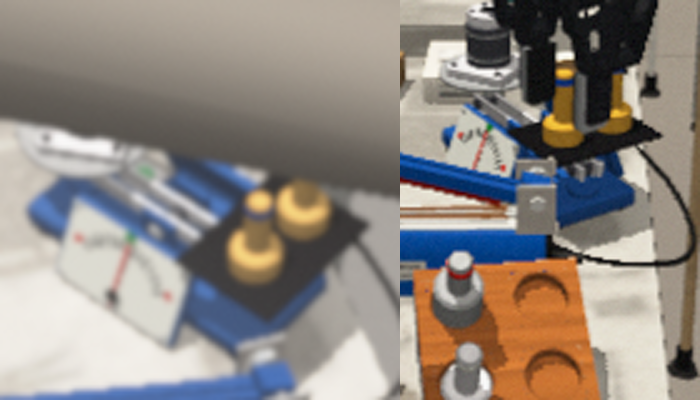

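Both weights stand upright and the pointer is at the green mark (tip at crop (131,236)). I check it numerically against the start picture.

```bash
python3 - <<'E'
from h import *
c=vision.snapshot('scene')[:,:,::-1];cv2.imwrite('pics/sceneB.png',c)
by=np.array([-.0636,.179,0])/.19; bx=np.array([.179,.0636,0])/.19
t=np.radians(22);n=np.cos(t)*bx-np.sin(t)*np.array([0,0,1.]);up=np.cross(n,by);up*=np.sign(up[2]);P0=np.array([.538,.1333,.0528])
for f in ('scene0','scene4','sceneA','sceneB'):
    im=cv2.resize(cv2.imread(f'pics/{f}.png')[205:245,300:328],None,fx=4,fy=4,interpolation=2).astype(int)
    m=(im[:,:,2]-np.maximum(im[:,:,1],im[:,:,0])>45).astype(np.uint8)
    k,l,s,ce=cv2.connectedComponentsWithStats(m);i=1+s[1:,3].argmax()
    p=np.argwhere(l==i)[:,::-1]/4.+[300-.4,205-.4]
    Q=[]
    for q in p:
        C,d=ray('scene',q);X=C+d*((P0-C)@n)/(d@n)-P0;Q.append([X@by,X@up])
    Q=np.array(Q,np.float32);vx,vy,_,_=cv2.fitLine(Q,2,0,.01,.01).ravel();vx,vy=(vx,vy) if vy>0 else (-vx,-vy)
    print(f,len(p),s[i],np.arctan2(vx,vy))
E
```

```text
scene0 24 [11 63  6  5 24] -1.0394212
scene4 23 [12 63  5  5 23] -0.7220316
sceneA 7 [71 79  2  6  7] 0.032627895
sceneB 12 [71 79  3  7 12] 0.027034955
```

```bash
python3 - <<'E'
from h import *
by=np.array([-.0636,.179,0])/.19; bx=np.array([.179,.0636,0])/.19
t=np.radians(22);n=np.cos(t)*bx-np.sin(t)*np.array([0,0,1.]);up=np.cross(n,by);up*=np.sign(up[2]);P0=np.array([.538,.1333,.0528])
for f in ('scene0','scene4','sceneA','sceneB'):
    im=cv2.imread(f'pics/{f}.png').astype(float);r=im[:,:,2]-np.maximum(im[:,:,1],im[:,:,0])
    pts=[];
    for y in range(223,236):
        w=np.clip(r[y,307:324]-12,0,None)
        if w.max()>8: pts.append(((w*np.arange(307,324)).sum()/w.sum(),y))
    Q=[]
    for q in pts:
        C,d=ray('scene',q);X=C+d*((P0-C)@n)/(d@n)-P0;Q.append([X@by,X@up])
    Q=np.array(Q,np.float32);vx,vy,_,_=cv2.fitLine(Q,2,0,.01,.01).ravel();vx,vy=(vx,vy) if vy>0 else (-vx,-vy)
    print(f,len(pts),np.round(pts[0],1),np.round(pts[-1],1),np.arctan2(vx,vy))
E
```

```text
scene0 13 [317.4 223. ] [314.2 235. ] 0.016874151
scene4 13 [310.3 223. ] [312.6 235. ] 0.5327973
sceneA 12 [317.7 224. ] [314.2 235. ] -0.030161098
sceneB 12 [317.7 224. ] [314.2 235. ] -0.029937224
```

The pointer reads about -0.05 rad from level, inside the band, and is at rest.

```bash
python3 -c "
from plant import ctrl
print(ctrl.job_done())"
```

```text
the job is handed in; nothing more can be done
None
```

Job handed in: the gearhead (about 370 g by the dial) stands on the round pan, both 200 g weights stand upright on the black pan, and the pointer rests in the green band at about -0.05 rad.

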